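Bolt the crocus tray into its carrier

ROBOT

A 7-joint arm with a two-finger parallel gripper is mounted at the origin on the work surface. World frame = base frame: x ahead of the robot, y to its left, z up, the work surface at z = 0. Lengths are in m, angles in rad, forces in N, time in s.
With the tool pointing down it reaches from about 0.425 to 0.975 m from the base axis. Payload 16.7 kg.
Tool frame: the origin (TCP) lies at the very end of the fingers, on their centre line; the grasp point (between the pads) lies 19 mm behind it (ctrl.grasp_offset is the distance from the TCP to the grasp point, in m); x points along the fingers, z is the direction in which the jaws open and shut, and the axes are right-handed (so a half turn about x gives the same grasp; the last joint's range is limited). The gripper opens to 85 mm and grips with 20 to 120 N. Pads are 22 mm wide; open, the fingers measure 114 mm over their backs; the gripper's body (76 mm by 85 mm) begins 54 mm behind the grasp point. The pads swing forward as they close: fully open they stand 13 mm farther back than shut.
Start: joints at [1.054, 0.426, 0.074, 1.606, -0.034, 1.111, -0.067], TCP at [0.243, -0.63, 0.231] pointing down, gripper open.
Joint ranges: [-2.85, 2.85], [-0.5, 2.14], [-1.23, 1.37], [0.21, 2.46], [-1.02, 4.16], [0.16, 2.05], [-2.73, 2.73]. Speed limits (rad/s): [1.89, 1.89, 2.39, 2.39, 3.01, 3.01, 3.01].

INTERFACE

Orientations are given as a rotation vector (axis times angle).
In Python, from bench import ctrl gives the robot as it stands.
- The arm moves only by the tool servo_tool, never from a script. Its arguments are lists of equal length, an entry for each row: "fingers": the closure, from 0 (fully open) to 1 (shut); "offset": the shift along the tool's x, y, z in m, a list of three; "rotation": the turn, a rotation vector about the tool's x, y, z in rad, a list of three. A call has 1 to 20 rows; each row is the pose to reach, as a shift and turn from the pose commanded when the call began, along the tool's axes at that moment; what a row does not reach only later rows make up. A row lasts 1/12 s, in which the tool goes at most 41.7 mm and 7.16 degrees, less where a joint would pass 70% of its speed; a pose out of reach is approached as far as the arm can. A call with a gripper value outside its range is refused whole. The fingers move at their own pace and stop on an object; the grip force is fixed at half the most. Time passes only in rows, so rows that repeat a pose let the fingers close. It gives the time, the measured TCP pose, the force and the opening at its end, in the units of the state.
- ctrl.state(): the state, without advancing time (a new reading comes with each control period).
- ctrl.grab_frame(name): name is "scene" or "top" or "wrist"; returns a dict with "img" (480x640x3 uint8, red, green, blue), "K" (3x3 intrinsics, pixels), "k1" (the pictures are not rectified: a ray, as slopes to the right and down, at radius r is drawn at 1 + k1 r^2 times it, then the intrinsics apply), "rvec" (rotation vector, rad) and "tvec" (3), from world to camera coordinates, as OpenCV has them. Camera axes: x right, y down, z forward; pixel columns grow to the right and rows downward; lengths in m; the calibration is good to about 2 mm. A picture is of the moment at which its call begins. There is no depth.
- ctrl.sign_off(): hands the job in, once; it reports no verdict.
The state is a dict: "time": time; "joint_pos": joint angles; "joint_velocities": joint speeds; "effort": joint torques, N m; "ee_pos": TCP position; "tool_rot": TCP orientation; "force": force on the tool from outside, world axes, zero at the start; "wrist_torque": the same for the moment, N m; "width": opening from 0.0 (shut) to 1.0 (fully open).
Only numpy, scipy, OpenCV 4.12 (cv2) and the standard library are available. Lean on these libraries where they do the work, as an engineer would, in place of code of your own. Each camera call takes 0.05 s, during which the arm holds its last target. There are 200 camera calls.

TASK

The slide bolt on the black crocus-tray carrier is still drawn back. Press the yellow spring catch bar down with one fingertip and, keeping it down for the whole slide, gently push the bolt's blue lug with the other fingertip until the bolt is fully home in its brass keeper; only then let go, so that the catch springs up and locks the bolt. Only press and push: pinch and lift nothing, and leave the tray and all other things where they stand.

Things in the scene. Friction and masses are not known exactly. Their poses are not given: they have to be found in the camera images.
- carrier: black steel carrier fixed on the bench, deck 330 (x) by 360 mm (y), top at 12 mm; origin on the bench, 95 mm from the near edge, mid y. x: from lock to tray; y: the way the bolt slides home; z up; yaw varies. The bolt lies on x = 0, the catch bar on x = -50 mm. Parts under the fingers (rod, guides, toothed strip) are at most 40 mm high; brass keeper at y = 133 mm, 43 mm high
- lug (a point): on the blue upright lug of the bolt: the middle of the top edge of its rear face, 78 mm above the bench; push this face towards the carrier's +y. The lug measures 24 mm along x and 12 mm along y (it reaches from this point to y + 12 mm), and rises from 32 to 78 mm above the bench. It moves with the bolt
- bolt (a joint): travel of the bolt (m) along the carrier's +y: 0 to 0.003 at the start (drawn back), 0.060 fully home on its end stop. Friction about 2.5 N, no spring. A pin on the catch engages teeth (14 mm pitch) on the bolt: with the catch pressed less than about 5 mm the bolt is blocked after 4 mm; let up half-way, the pin drops between the next teeth; at 0.056 to 0.060 it springs up and locks
- bar_top (a point): centre of the top face of the yellow catch bar, 60 mm above the bench when up; the bar is 24 mm along the carrier's x and 130 mm along its y, flat and level, so a fingertip can slide along it while it presses. The point moves down with the bar
- catch (a joint): how far the catch bar is pressed straight down (m): 0 up (sprung), 0.010 fully down on its stop (top then 50 mm above the bench). Spring force about 1.3 N at the start, 4.7 N fully down; press it well down: the bolt is free from about 0.005
- tray: the red plastic tray of purple crocuses standing in the carrier, 155 x 300 mm and 50 mm high, flowers up to 110 mm above its underside; origin under its centre. Stays where it is
- corm: a brown flower corm, 34 mm wide, 37 mm high, on the carrier's near right corner; origin under its centre. A bystander
- beaker: a small white beaker, 44 mm wide, 50 mm high, on the carrier's near left corner; origin under its centre. A bystander
- bowl: an aluminium bowl, 120 mm wide, 55 mm high; origin under its centre. A bystander
- sprayer: a green bottle, 64 mm wide, 160 mm high; origin under its centre. A bystander
- jar: an amber jar with a black cap, 60 mm wide, 80 mm high; origin under its centre. A bystander
- pot: a terracotta pot with one crocus, 76 mm wide, 65 mm high (flower to 95 mm); origin under its centre. A bystander

How it is judged:
By the outcome, as a careful person would: the job done as asked, in the order asked, and still so for the second after the job is handed in, with the robot touching nothing.
It also fails if it takes over 35 s, if anything falls off the work surface, if the arm or the gripper's body presses on something with over 40 N, if the wrist force passes 120 N, or if a joint passes its speed limit or range.

## Working session

There is one attempt and no reset: what is moved stays moved. The work goes in short steps, Python scripts to look and compute and a tool call to move; the robot and the scene stay as the last step left them, time stands still between calls to the robot, and variables do not carry over. Pictures are saved under pics/ and viewed, about 8 in all and at most 12, crops included, and the job is handed in when it is done.

Besides the shell and the picture viewer there is one more tool, called after "Emit:" as a command line: name --argument value ..., lists and objects as JSON in quotes. servo_tool: Moves the arm, as the interface text tells. Its arguments: {"type":"object","properties":{"fingers":{"type":"array","items":{"type":"number"}},"offset":{"type":"array","items":{"type":"array","items":{"type":"number"}}},"rotation":{"type":"array","items":{"type":"array","items":{"type":"number"}}}},"required":["fingers","offset","rotation"]}

```bash
mkdir -p pics; ls
python3 - <<'E'
from bench import ctrl
import cv2,numpy as np
s=ctrl.state();print({k:np.round(v,4) for k,v in s.items()}, ctrl.grasp_offset)
for n in("top","scene"):
    f=ctrl.grab_frame(n);cv2.imwrite(f"pics/{n}0.png",f["img"][:,:,::-1]);print(n,f["K"].tolist(),f["k1"],f["rvec"],f["tvec"])
E
```

```text
pics
{'time': np.float64(0.0), 'joint_pos': array([ 1.0535,  0.4267,  0.0738,  1.6066, -0.0341,  1.1108, -0.0671]), 'joint_velocities': array([-0.0007,  0.0006, -0.001 , -0.0007,  0.0013, -0.0002, -0.0008]), 'effort': array([-7.00000e-04, -9.49834e+01,  3.76020e+00, -4.63501e+01,
        1.92000e-02,  1.06000e-02, -0.00000e+00]), 'ee_pos': array([ 0.2425, -0.6295,  0.2306]), 'tool_rot': array([ 0.9348,  1.3621, -0.9338]), 'force': array([-0.462 ,  0.6554, -0.6328]), 'wrist_torque': array([-0.0029,  0.0241,  0.018 ]), 'width': np.float64(1.0042)} 0.0187
top [[524.0301922518087, 0.0, 313.06395833840867], [0.0, 524.0301922518087, 237.5504789183989], [0.0, 0.0, 1.0]] -0.09400005447685725 [ 2.09576962 -2.13005174  0.17394204] [0.0116993  0.53156484 1.23729448]
scene [[584.2112492460823, 0.0, 324.73985516206807], [0.0, 584.2112492460823, 246.27311266794308], [0.0, 0.0, 1.0]] -0.0880116441392295 [ 1.45633867  2.10621174 -0.87312109] [ 0.21262675 -0.2832253   1.69351032]
```

View pics/top0.png

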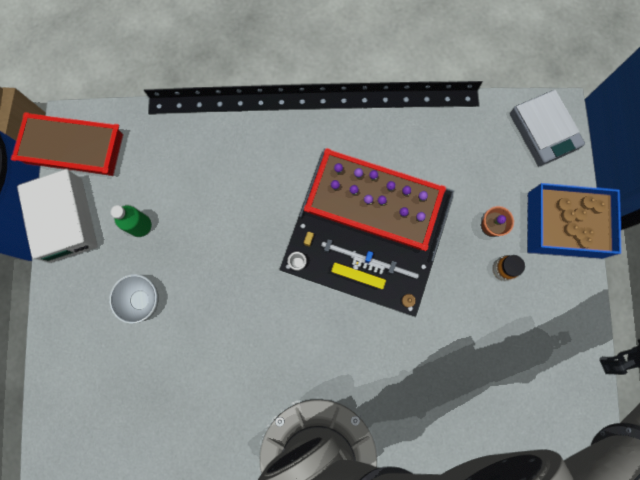

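View pics/scene0.png

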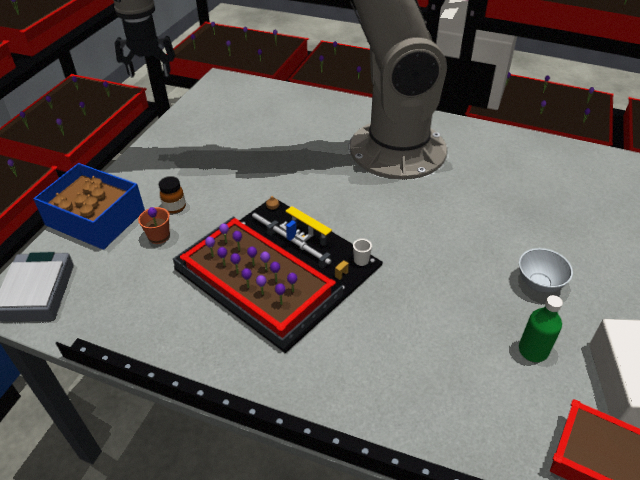

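The top picture shows the bar around (358,276), the lug around (369,256), the keeper at (308,239), and deck corners near (281,269), (416,316) and (453,190). Next I measure these by colour and triangulate.

```bash
cat > h.py <<'E'
import cv2,numpy as np
from bench import ctrl
from scipy.spatial.transform import Rotation as R
def cam(n):
    f=ctrl.grab_frame(n);f["D"]=np.array([f["k1"],0,0,0,0.]);return f
def proj(f,P): return cv2.projectPoints(np.float64(P).reshape(-1,1,3),f["rvec"],f["tvec"],f["K"],f["D"])[0].reshape(-1,2)
def plane(f,px,z):
    u=cv2.undistortPoints(np.float64(px).reshape(-1,1,2),f["K"],f["D"]).reshape(-1,2)
    Rm=cv2.Rodrigues(f["rvec"])[0];c=-Rm.T@f["tvec"];d=np.c_[u,np.ones(len(u))]@Rm
    return c+d*((z-c[2])/d[:,2])[:,None]
def blob(f,lo,hi,box):
    x0,y0,x1,y1=box;m=cv2.inRange(cv2.cvtColor(f["img"],cv2.COLOR_RGB2HSV),lo,hi)
    k=np.zeros_like(m);k[y0:y1,x0:x1]=m[y0:y1,x0:x1]
    return np.argwhere(k)[:,::-1]
E
python3 - <<'E'
from h import *
T=cam("top");S=cam("scene")
for n,f,b in(("top",T,(320,240,400,300)),("scene",S,(270,190,340,245))):
    for nm,lo,hi,z in(("yel",(20,130,120),(35,255,255),.06),("blue",(100,120,60),(125,255,255),.078)):
        p=blob(f,lo,hi,b);r=cv2.minAreaRect(p.astype(np.float32));w=plane(f,cv2.boxPoints(r),z)
        print(n,nm,len(p),p.mean(0),np.round(w[:,:2],4).tolist(),"c",np.round(plane(f,[p.mean(0)],z),4))
d=plane(T,[(281,269),(416,316),(453,190)],.012);print("deck",d)
a=T["img"][185:335,270:470];a=cv2.resize(a,None,fx=4,fy=4,interpolation=cv2.INTER_CUBIC);cv2.imwrite("pics/c1.png",a[:,:,::-1])
b=S["img"][185:305,240:400];b=cv2.resize(b,None,fx=5,fy=5,interpolation=cv2.INTER_CUBIC);cv2.imwrite("pics/c2.png",b[:,:,::-1])
E
```

```text
top yel 554 [358.28158845 275.39711191] [[0.4465, -0.0388], [0.4861, -0.0533], [0.4403, -0.176], [0.4012, -0.1608]] c [[ 0.4353 -0.1045  0.06  ]]
top blue 71 [368.71830986 255.92957746] [[0.4657, -0.1197], [0.4929, -0.1244], [0.4902, -0.141], [0.463, -0.1362]] c [[ 0.4793 -0.1295  0.078 ]]
scene yel 395 [308.5721519  220.36708861] [[0.4667, -0.1665], [0.3992, -0.1686], [0.4459, -0.0413], [0.5091, -0.0432]] c [[ 0.4371 -0.1028  0.06  ]]
scene blue 163 [290.78527607 229.47852761] [[0.4726, -0.145], [0.4652, -0.1253], [0.5267, -0.0994], [0.5338, -0.1184]] c [[ 0.4983 -0.1219  0.078 ]]
deck [[ 0.4601242   0.08541492  0.012     ]
 [ 0.33756536 -0.24690572  0.012     ]
 [ 0.65688106 -0.35850056  0.012     ]]
```

View pics/c1.png

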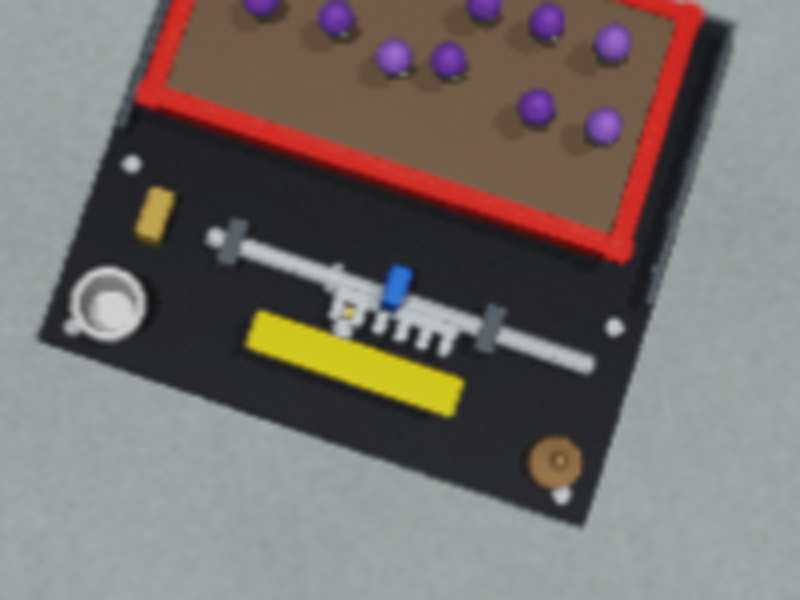

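View pics/c2.png

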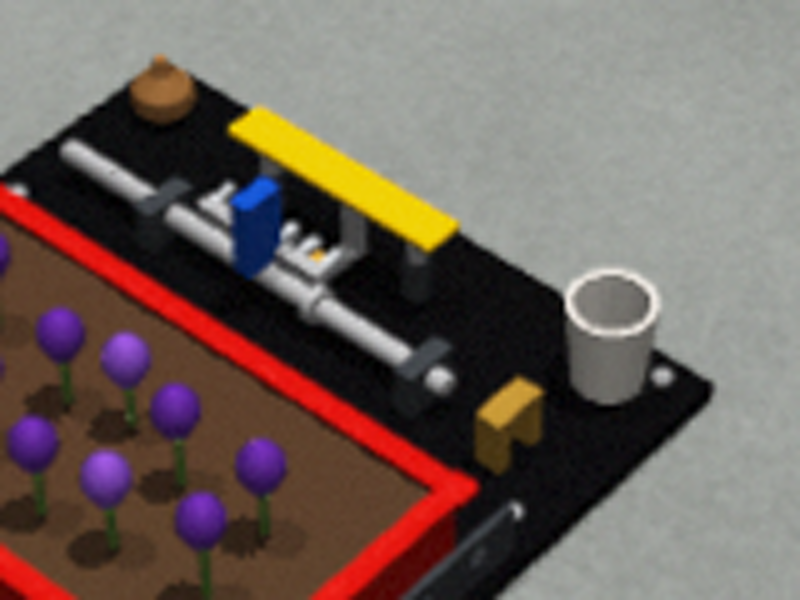

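The crops show the bar, the lug standing behind the teeth, and clear space behind the lug. The bar and lug measure 50 mm apart in x, as they should, and the yaw is -20.3° from both the deck and the bar. Next I compute the approach move in the tool's axes.

```bash
cat >> h.py <<'E'
YAW=np.deg2rad(-20.3);ex=np.array([np.cos(YAW),np.sin(YAW),0]);ey=np.array([-ex[1],ex[0],0])
BAR=np.array([.4353,-.1045,0])
def loc(p): q=np.array(p)-BAR; return np.array([q@ex,q@ey,p[2]])
def wld(a): return BAR+a[0]*ex+a[1]*ey+np.array([0,0,a[2]])
def delta(a):
    s=ctrl.state();Rc=R.from_rotvec(s["tool_rot"]);out=[]
    for sg in(1,-1):
        x=np.array([0,0,-1.]);z=sg*ex;Rt=R.from_matrix(np.c_[x,np.cross(z,x),z])
        out.append((Rc.inv()*Rt).as_rotvec())
    rv=min(out,key=np.linalg.norm)
    print("now local",np.round(loc(s["ee_pos"]),4),"off",np.round(Rc.inv().apply(wld(a)-s["ee_pos"]),4),"rot",np.round(rv,4),"other",np.round(max(out,key=np.linalg.norm),3))
    print("axes in tool: ex",np.round(Rc.inv().apply(ex),3),"ey",np.round(Rc.inv().apply(ey),3),"F",np.round(s["force"],2),"Floc",np.round([s["force"]@ex,s["force"]@ey],2),"w",s["width"],"t",s["time"])
E
python3 -c "
from h import *
delta((.026,-.0375,.16))"
```

```text
now local [ 0.0015 -0.5594  0.2309] off [ 0.0711  0.3634 -0.3754] rot [-8.487e-01 -7.000e-04 -3.000e-04] other [ 2.293e+00 -0.000e+00  1.000e-03]
axes in tool: ex [-0.001  0.75   0.661] ey [ 0.001  0.661 -0.75 ] F [ 0.64 -0.51  0.73] Floc [ 0.78 -0.25] w 0.9988457278757515 t 0.2
```

Emit:
servo_tool --fingers '[0.58,0.58,0.58,0.58,0.58,0.58,0.58,0.58,0.58,0.58,0.58,0.58,0.58,0.58,0.58,0.58,0.58,0.58,0.58,0.58]' --offset '[[0.004,0.02,-0.021],[0.008,0.04,-0.042],[0.012,0.06,-0.063],[0.016,0.081,-0.083],[0.02,0.101,-0.104],[0.024,0.121,-0.125],[0.028,0.141,-0.146],[0.032,0.161,-0.167],[0.036,0.182,-0.188],[0.039,0.202,-0.208],[0.043,0.222,-0.229],[0.047,0.242,-0.25],[0.051,0.262,-0.271],[0.055,0.283,-0.292],[0.059,0.303,-0.313],[0.063,0.323,-0.334],[0.067,0.343,-0.354],[0.071,0.3634,-0.3754],[0.071,0.3634,-0.3754],[0.071,0.3634,-0.3754]]' --rotation '[[-0.047,0,0],[-0.094,0,0],[-0.141,0,0],[-0.188,0,0],[-0.235,0,0],[-0.282,0,0],[-0.329,0,0],[-0.376,0,0],[-0.423,0,0],[-0.47,0,0],[-0.517,0,0],[-0.564,0,0],[-0.611,0,0],[-0.658,0,0],[-0.705,0,0],[-0.752,0,0],[-0.799,0,0],[-0.849,0,0],[-0.849,0,0],[-0.849,0,0]]'

```text
time: 1.87
ee_pos: [0.4472, -0.1475, 0.1602]
tool_rot: [0.276, 1.553, -0.275]
force: [0.1, 0.2, 0.3]
width: 0.42
```

```bash
python3 -c "
from h import *
delta((.026,-.0375,.08))
print(ctrl.state()['joint_pos'])
W=cam('wrist');cv2.imwrite('pics/w1.png',W['img'][:,:,::-1])
a=cam('top')['img'][185:335,270:470];cv2.imwrite('pics/c3.png',cv2.resize(a,None,fx=4,fy=4,interpolation=2)[:,:,::-1])"
```

```text
now local [ 0.0261 -0.0363  0.1602] off [ 0.0802 -0.0013 -0.    ] rot [ 0.0031 -0.0004 -0.0003] other [-3.138e+00  1.000e-03 -1.000e-03]
axes in tool: ex [-0.    -0.003  1.   ] ey [0.    1.    0.003] F [0.14 0.24 0.32] Floc [0.05 0.28] w 0.41968471813093194 t 1.8667
[ 0.49993941  0.19997471 -0.35279862  2.104438    0.0908498   0.85154428
 -0.25750556]
```

View pics/w1.png

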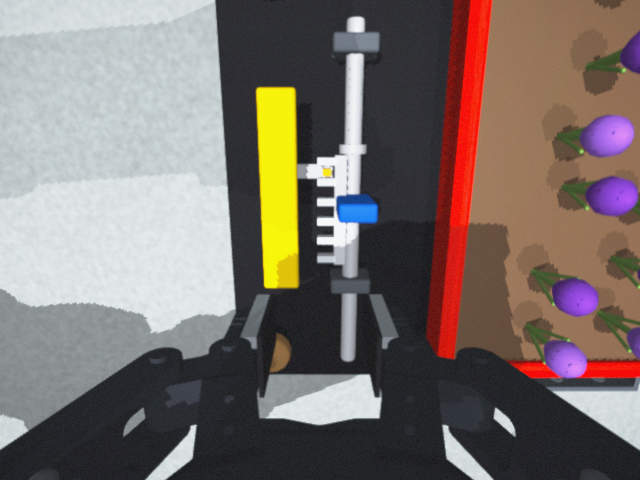

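The wrist view shows the bar at about x 257–298, y 87–288 px and the lug's top at about (357,209). The gripper is square to the carrier. I refine both positions from this view.

```bash
python3 -c "
from h import *
W=cam('wrist')
p=np.array([(257,88),(296,87),(299,288),(265,288)]);print(np.round([loc(q) for q in plane(W,p,.06)],4))
b=blob(W,(100,120,60),(125,255,255),(320,180,400,240));h=cv2.cvtColor(W['img'],cv2.COLOR_RGB2HSV)[:,:,2]
for y in range(190,230,2): print(y,h[y,335:382:3])
p=np.array([(337,197),(376,197),(337,209),(377,209)]);print(np.round([loc(q) for q in plane(W,p,.078)],4))
"
```

```text
[[-0.0116  0.0613  0.06  ]
 [ 0.012   0.0618  0.06  ]
 [ 0.0118 -0.0686  0.06  ]
 [-0.0119 -0.0686  0.06  ]]
190 [240 241 240 239 184 213 203 181 127  94  89  49  50  50  54  55]
192 [239 178 166 164 139 137 132 134 133 129 134 115  41  51  49  55]
194 [223 140 136 133 136 137 134 136 132 134 134 133  74  43  55  56]
196 [220 143 140 137 136 138 138 139 136 137 135 134 127  46  42  45]
198 [220 140 137 139 135 137 138 141 137 137 136 138 136  97  42  45]
200 [219 141 210 213 213 215 216 217 217 216 217 216 216 214  83  54]
202 [217 172 244 244 244 244 244 244 244 244 244 244 244 244 164  51]
204 [213 189 246 246 246 246 246 246 246 246 246 246 246 246 170  49]
206 [220 191 245 246 246 246 246 246 246 246 246 246 246 245 161  40]
208 [229 190 245 246 246 246 246 246 246 246 246 246 246 245 152  50]
210 [243 193 245 246 246 246 246 246 246 246 246 245 245 245 146  52]
212 [245 198 245 245 245 245 245 246 245 245 245 245 245 244 131  51]
214 [247 214 244 245 245 245 245 245 245 245 245 245 245 244 117  56]
216 [247 229 243 244 244 244 244 244 244 244 244 244 244 241  91  56]
218 [247 243 225 222 224 230 224 217 190 185 185 184 183 162  61  52]
220 [247 247 247 245 237 247 244 227  81  61  62  60  59  55  54  55]
222 [247 247 247 246 244 247 243 227  76  51  56  55  52  52  56  50]
224 [247 247 247 245 244 247 245 225  75  53  57  49  52  56  36  41]
226 [247 247 247 245 243 247 244 225  68  52  55  52  44  41  42  41]
228 [247 247 247 245 239 247 244 223  64  54  51  42  45  39  39  41]
[[ 0.0367 -0.0022  0.078 ]
 [ 0.0603 -0.0022  0.078 ]
 [ 0.0368 -0.0095  0.078 ]
 [ 0.0612 -0.0096  0.078 ]]
```

Emit:
servo_tool --fingers '[0.58,0.58,0.58,0.58,0.58,0.58,0.58]' --offset '[[0.02,0,-0.001],[0.04,0,-0.0015],[0.06,0,-0.0015],[0.08,0,-0.0015],[0.095,0,-0.0015],[0.1,0,-0.0015],[0.1,0,-0.0015]]' --rotation '[[0,0,0],[0,0,0],[0,0,0],[0,0,0],[0,0,0],[0,0,0],[0,0,0]]'

```text
time: 2.6
ee_pos: [0.4445, -0.149, 0.0595]
tool_rot: [0.279, 1.555, -0.279]
force: [-0.6, 0.1, 0.0]
width: 0.421
```

```bash
python3 -c "
from h import *
delta((.0247,-.0375,.055))
cv2.imwrite('pics/w2.png',cam('wrist')['img'][:,:,::-1])"
```

```text
now local [ 0.0241 -0.0385  0.0595] off [0.0045 0.001  0.0006] rot [-0.0012 -0.002   0.0003] other [3.14e+00 0.00e+00 3.00e-03]
axes in tool: ex [-0.002  0.001  1.   ] ey [-0.     1.    -0.001] F [-0.6   0.11  0.02] Floc [-0.6 -0.1] w 0.42128150440976614 t 2.6
```

View pics/w2.png

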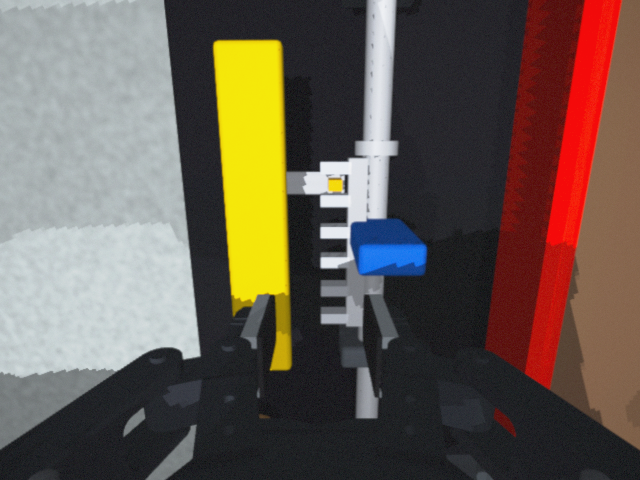

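Emit:
servo_tool --fingers '[0.56,0.56,0.56,0.56,0.56,0.56,0.56]' --offset '[[0.002,0,0.001],[0.004,0,0.001],[0.006,0,0.001],[0.008,0,0.001],[0.01,0,0.001],[0.01,0,0.001],[0.01,0,0.001]]' --rotation '[[0,0,0],[0,0,0],[0,0,0],[0,0,0],[0,0,0],[0,0,0],[0,0,0]]'

```text
time: 3.23
ee_pos: [0.4467, -0.1488, 0.0505]
tool_rot: [0.278, 1.552, -0.278]
force: [2.0, -3.6, 3.7]
width: 0.44
```

Emit:
servo_tool --fingers '[0.56,0.56,0.56]' --offset '[[0.001,0,0],[0.002,0,0],[0.002,0,0]]' --rotation '[[0,0,0],[0,0,0],[0,0,0]]'

```text
time: 3.48
ee_pos: [0.4467, -0.1488, 0.0485]
tool_rot: [0.278, 1.552, -0.278]
force: [-0.2, -1.5, 13.5]
width: 0.441
```

```bash
python3 -c "
from h import *
delta((.0247,-.0375,.055))
W=cam('wrist');cv2.imwrite('pics/w3.png',W['img'][:,:,::-1])
for z in(.06,.055,.05): print(z,np.round(proj(W,[wld((-.012,.0615,z)),wld((.012,.0615,z))]),1).tolist())
b=blob(W,(20,130,120),(35,255,255),(150,0,320,400));print(b[:,1].min(),b[b[:,1]<80][:,0].min(),b[b[:,1]<80][:,0].max())"
```

```text
now local [ 0.026  -0.0376  0.0485] off [-0.0065  0.0001 -0.0013] rot [0.0002 0.0005 0.    ] other [-3.141e+00 -0.000e+00  1.000e-03]
axes in tool: ex [ 0.001 -0.     1.   ] ey [-0.  1.  0.] F [-0.19 -1.45 13.5 ] Floc [ 0.32 -1.43] w 0.4408474120607287 t 3.4833
0.06 [[201.0, 43.3], [276.2, 43.2]]
0.055 [[205.5, 47.0], [277.8, 46.9]]
0.05 [[209.7, 50.4], [279.3, 50.4]]
42 207 277
```

View pics/w3.png

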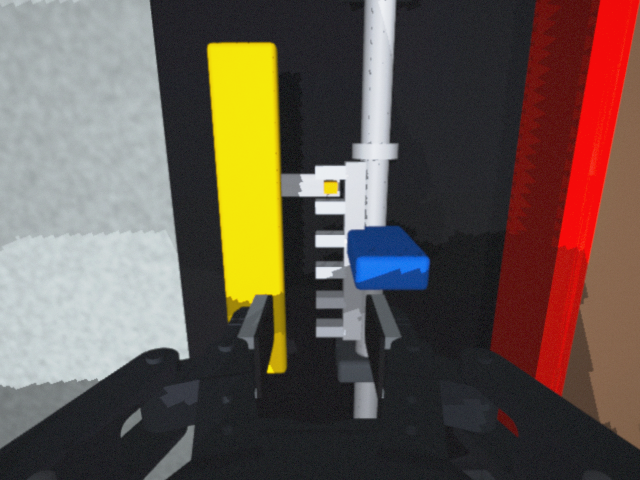

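```bash
python3 -c "
from h import *
s=ctrl.state();t=s['wrist_torque'];print(t@ex,t@ey,t[2],s['force'])
S=cam('scene');b=S['img'][185:305,240:400];cv2.imwrite('pics/s3.png',cv2.resize(b,None,fx=5,fy=5,interpolation=2)[:,:,::-1])"
```

```text
-0.3553966919707842 -0.19229604032259695 0.07358755965269978 [ 1.1069536  -2.37127282 10.49479649]
```

View pics/s3.png

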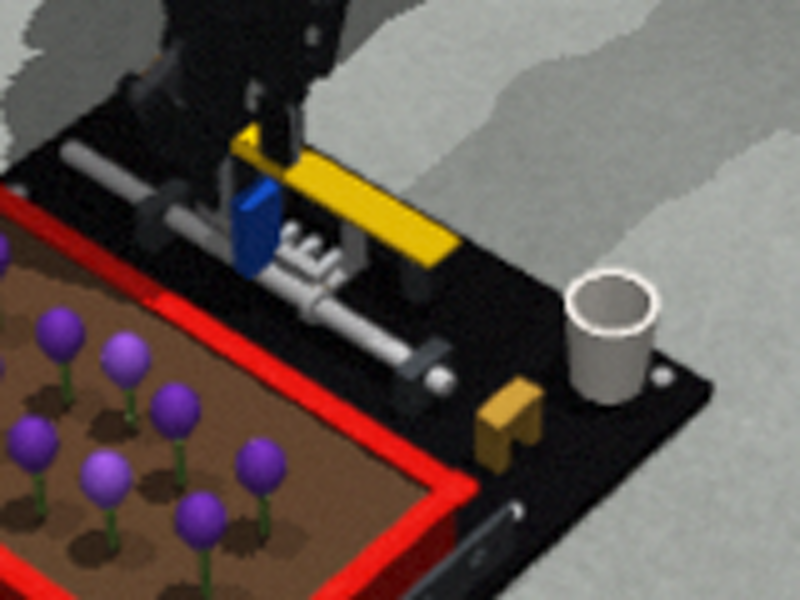

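The bar is seen lowered by about 10 mm, and the 10–13 N on the tool exceeds what the spring alone gives, so it is on its stop. Now I slide along +y while keeping it down.

Emit:
servo_tool --fingers '[0.56,0.56,0.56,0.56,0.56,0.56,0.56,0.56,0.56,0.56,0.56,0.56]' --offset '[[0,0.002,0],[0,0.004,0],[0,0.006,0],[0,0.008,0],[0,0.01,0],[0,0.012,0],[0,0.014,0],[0,0.016,0],[0,0.018,0],[0,0.02,0],[0,0.022,0],[0,0.024,0]]' --rotation '[[0,0,0],[0,0,0],[0,0,0],[0,0,0],[0,0,0],[0,0,0],[0,0,0],[0,0,0],[0,0,0],[0,0,0],[0,0,0],[0,0,0]]'

```text
time: 4.58
ee_pos: [0.454, -0.1276, 0.0486]
tool_rot: [0.277, 1.554, -0.28]
force: [-4.2, -11.3, 15.3]
width: 0.438
```

```bash
python3 -c "
from h import *
delta((.0247,.034,.0485))
W=cam('wrist');cv2.imwrite('pics/w4.png',W['img'][:,:,::-1])"
```

```text
now local [ 0.0256 -0.0152  0.0486] off [-0.      0.0492 -0.0009] rot [-0.001  -0.0005  0.0018] other [3.141e+00 3.000e-03 1.000e-03]
axes in tool: ex [-0.     0.001  1.   ] ey [-0.002  1.    -0.001] F [ -4.22 -11.28  15.29] Floc [ -0.05 -12.04] w 0.4376481424376958 t 4.5833
```

View pics/w4.png

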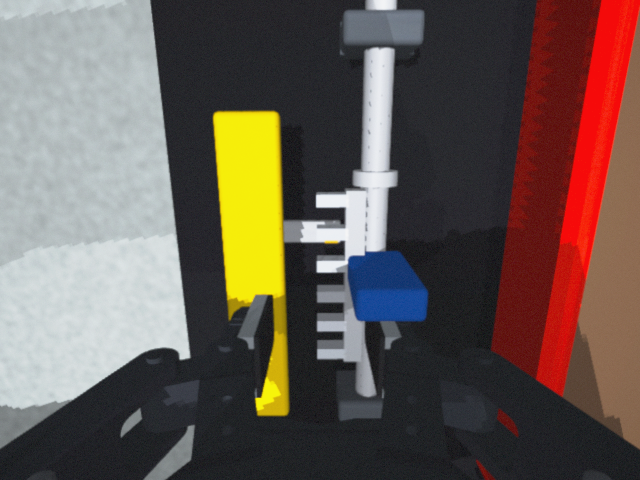

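The lug and ring have moved about 11 mm past the pin, beyond the 4 mm block, so the catch is free. I continue.

Emit:
servo_tool --fingers '[0.56,0.56,0.56,0.56,0.56,0.56,0.56,0.56,0.56,0.56,0.56,0.56,0.56,0.56,0.56,0.56,0.56,0.56]' --offset '[[0,0.0025,0],[0,0.005,0],[0,0.0075,0],[0,0.01,0],[0,0.0125,0],[0,0.015,0],[0,0.0175,0],[0,0.02,0],[0,0.0225,0],[0,0.025,0],[0,0.0275,0],[0,0.03,0],[0,0.0325,0],[0,0.035,0],[0,0.0375,0],[0,0.04,0],[0,0.042,0],[0,0.043,0]]' --rotation '[[0,0,0],[0,0,0],[0,0,0],[0,0,0],[0,0,0],[0,0,0],[0,0,0],[0,0,0],[0,0,0],[0,0,0],[0,0,0],[0,0,0],[0,0,0],[0,0,0],[0,0,0],[0,0,0],[0,0,0],[0,0,0]]'

```text
time: 6.13
ee_pos: [0.4689, -0.0871, 0.0485]
tool_rot: [0.277, 1.554, -0.28]
force: [-5.1, -11.5, 15.8]
width: 0.44
```

```bash
python3 -c "
from h import *
delta((.0247,.034,.0485))"
```

```text
now local [0.0254 0.028  0.0485] off [ 0.      0.006  -0.0008] rot [-0.0007 -0.0007  0.0019] other [3.141e+00 3.000e-03 1.000e-03]
axes in tool: ex [-0.001  0.001  1.   ] ey [-0.002  1.    -0.001] F [ -5.08 -11.49  15.79] Floc [ -0.78 -12.54] w 0.43995478217607664 t 6.1333
```

Emit:
servo_tool --fingers '[0.56,0.56,0.56,0.56,0.56,0.56]' --offset '[[0,0.001,0],[0,0.002,0],[0,0.003,0],[0,0.004,0],[0,0.0045,0],[0,0.005,0]]' --rotation '[[0,0,0],[0,0,0],[0,0,0],[0,0,0],[0,0,0],[0,0,0]]'

```text
time: 6.63
ee_pos: [0.4699, -0.0842, 0.0485]
tool_rot: [0.277, 1.554, -0.283]
force: [-8.9, -22.7, 20.1]
width: 0.442
```

Emit:
servo_tool --fingers '[0.56,0.56,0.56,0.56]' --offset '[[0,0.0005,0],[0,0.001,0],[0,0.0015,0],[0,0.002,0]]' --rotation '[[0,0,0],[0,0,0],[0,0,0],[0,0,0]]'

```text
time: 6.97
ee_pos: [0.47, -0.0839, 0.0485]
tool_rot: [0.278, 1.555, -0.286]
force: [-11.5, -34.0, 24.2]
width: 0.441
```

The y force rises steeply with no further motion at about 58 mm of travel, which fits the end stop. I ease the push, still holding the bar down, and check by eye.

Emit:
servo_tool --fingers '[0.56,0.56]' --offset '[[0,-0.002,0],[0,-0.002,0]]' --rotation '[[0,0,0],[0,0,0]]'

```text
time: 7.13
ee_pos: [0.4699, -0.084, 0.0485]
tool_rot: [0.278, 1.554, -0.283]
force: [-7.1, -18.6, 18.8]
width: 0.443
```

```bash
python3 -c "
from h import *
delta((.0247,.034,.0485))
a=cam('top')['img'][215:315,280:440];b=cam('scene')['img'][185:305,240:400];W=cam('wrist')['img']
z=lambda i:cv2.resize(i,(400,300),interpolation=2)
cv2.imwrite('pics/m5.png',np.vstack([np.hstack([z(a),z(b)]),np.hstack([z(W),z(W)*0])])[:,:,::-1])"
```

```text
now local [0.0254 0.0312 0.0485] off [ 0.      0.0028 -0.0007] rot [-0.003  -0.0012  0.0032] other [3.139e+00 5.000e-03 2.000e-03]
axes in tool: ex [-0.001  0.003  1.   ] ey [-0.003  1.    -0.003] F [ -7.15 -18.64  18.76] Floc [ -0.24 -19.96] w 0.44294243747033996 t 7.1333
```

View pics/m5.png

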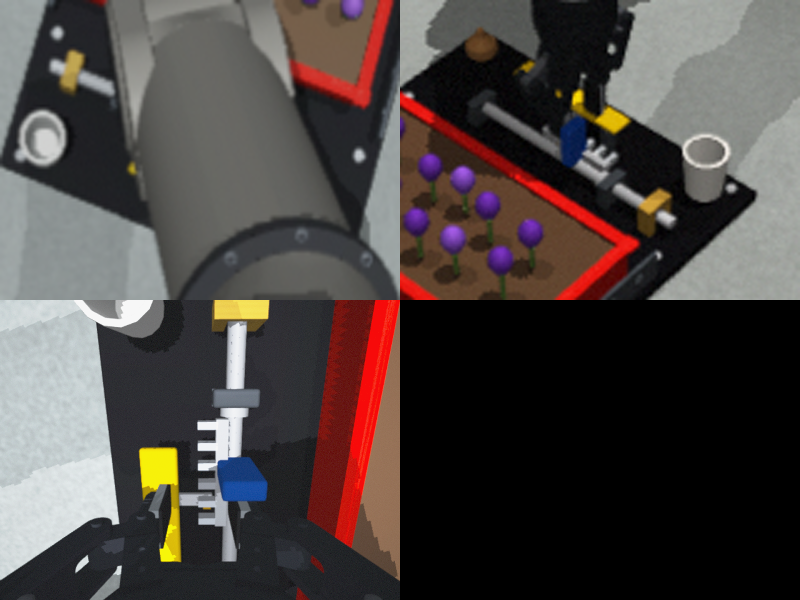

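The rod passes through the keeper and its ring stands against the guide, so the bolt is home. I let go straight up.

Emit:
servo_tool --fingers '[0.56,0.56,0.56,0.56,0.56,0.56,0.56,0.56,0.56,0.56,0.56,0.56,0.56,0.56]' --offset '[[0,-0.001,0],[-0.001,-0.001,0],[-0.003,-0.001,0],[-0.005,-0.001,0],[-0.007,-0.001,0],[-0.009,-0.001,0],[-0.011,-0.001,0],[-0.013,-0.001,0],[-0.015,-0.003,0],[-0.017,-0.006,0],[-0.03,-0.009,0],[-0.06,-0.009,0],[-0.09,-0.009,0],[-0.11,-0.009,0]]' --rotation '[[0,0,0],[0,0,0],[0,0,0],[0,0,0],[0,0,0],[0,0,0],[0,0,0],[0,0,0],[0,0,0],[0,0,0],[0,0,0],[0,0,0],[0,0,0],[0,0,0]]'

```text
time: 8.45
ee_pos: [0.4685, -0.0893, 0.1605]
tool_rot: [0.278, 1.552, -0.277]
force: [0.9, 0.2, 0.3]
width: 0.442
```

Emit:
servo_tool --fingers '[0.56,0.56,0.56,0.56,0.56,0.56]' --offset '[[-0.01,-0.03,0],[-0.02,-0.06,0],[-0.02,-0.09,0],[-0.02,-0.1,0],[-0.02,-0.1,0],[-0.02,-0.1,0]]' --rotation '[[0,0,0],[0,0,0],[0,0,0],[0,0,0],[0,0,0],[0,0,0]]'

```text
time: 8.95
ee_pos: [0.4334, -0.1833, 0.1782]
tool_rot: [0.279, 1.553, -0.278]
force: [0.1, 1.0, -0.3]
width: 0.443
```

```bash
python3 -c "
from h import *
delta((.0247,.034,.0485))
W=cam('wrist')
for z in(.06,.05): print(z,np.round(proj(W,[wld((-.012,.0615,z)),wld((.012,.0615,z)),wld((.012,-.0686,z)),wld((-.012,-.0686,z))]),1).tolist())
print('lug rear top if home',np.round(proj(W,[wld((.037,-.0153+d,.078)) for d in(.057,.060)]),1).tolist())
b=cam('scene')['img'][185:305,240:400]
o=np.hstack([cv2.resize(b,(400,300),interpolation=2),cv2.resize(W['img'],(400,300))]);cv2.imwrite('pics/m6.png',o[:,:,::-1])
y=blob(W,(20,130,120),(35,255,255),(150,0,340,400));print('bar',cv2.boxPoints(cv2.minAreaRect(y.astype(np.float32))).tolist(), y.min(0),y.max(0))
l=blob(W,(100,120,200),(125,255,255),(300,0,420,300));print('lug',l.min(0),l.max(0))"
```

```text
now local [ 0.0255 -0.0745  0.1782] off [ 0.1297  0.1085 -0.0008] rot [-0.0007 -0.0003 -0.0004] other [ 3.141e+00 -1.000e-03  1.000e-03]
axes in tool: ex [-0.     0.001  1.   ] ey [ 0.     1.    -0.001] F [ 0.06  0.95 -0.34] Floc [-0.27  0.91] w 0.44263142116936566 t 8.95
0.06 [[259.3, 29.1], [297.8, 29.0], [300.7, 231.7], [267.2, 231.7]]
0.05 [[261.7, 33.4], [298.6, 33.4], [301.3, 228.5], [269.0, 228.5]]
lug rear top if home [[338.8, 57.7], [338.9, 52.2]]
bar [[257.049072265625, 24.128311157226562], [325.9622802734375, 21.132080078125], [334.88494873046875, 226.3528289794922], [265.97174072265625, 229.34906005859375]] [258  24] [330 228]
lug [340  35] [379  56]
```

View pics/m6.png

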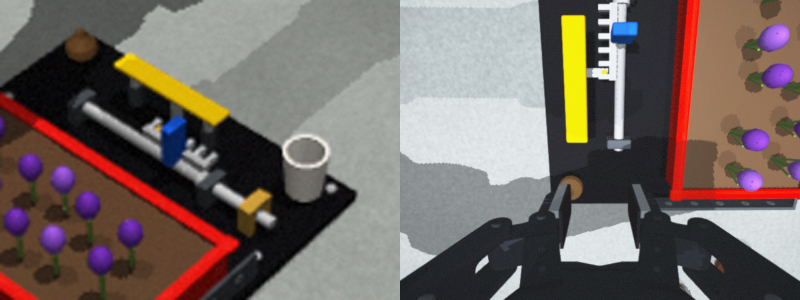

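The bar measures 204 px long in the picture; 203 px is expected when it is up and 195 px when down, so it has sprung up. The lug's rear edge is about 58 mm past its start, and the pin sits in the last gap. The other objects look undisturbed in the views I have.

```bash
python3 -c "
from bench import ctrl
print(ctrl.sign_off())"
```

```text
the job is handed in; nothing more can be done
None
```

The bolt is fully home in the brass keeper and the catch has sprung up and locked it. I handed the job in at about 9 s of robot time.

**What I did:** One fingertip pressed the yellow bar down to its stop and held it there for the whole slide. The other fingertip pushed the blue lug until the bolt met its end stop. I then let go straight up and moved clear.

**Last checks:**
- **Travel:** The lug moved about 58 mm from where it started. The start could be anywhere in 0–3 mm, so this fits the 60 mm end stop. Before I let go, the rod ran through the keeper and its ring stood against the guide.
- **Catch:** The bar measures 204 px long in the wrist picture. About 203 px is expected when it is up and 195 px when it is down.
- **Other things:** The beaker, corm and tray stand where they did in the last pictures. I did not look at the bowl, sprayer, jar and pot again, but the arm only passed well above or away from them.
- **Contact:** The robot touches nothing; the force on the tool is about 1 N, which is its usual noise.

**Weak points:**
- **Push force:** The push rose briefly to about 36 N against the end stop, firmer than "gently" suggests. I eased it before letting go.
- **Torque check:** The wrist torque did not clearly show which finger carried the pressing load. I relied on the pictures and the force for that.

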